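# Refit the battery cover of a display light

## Robot

A 6-joint arm with a two-finger parallel gripper is mounted at the origin on a cart in front of the work surface, level with it; the furniture and walls round the work are solid. World frame = base frame: x ahead of the robot, y to its left, z up, the work surface at z = 0. Lengths are in m, angles in rad, forces in N, time in s.
With the tool pointing down it reaches from about 0.325 to 0.85 m from the base axis. Payload 15.5 kg.
Tool frame: the origin (TCP) lies on the mounting face of the last link; the fingertips stand 191 mm ahead of it and the grasp point (between the pads) lies 172 mm ahead of it; z points along the fingers, x is the direction in which the jaws open and shut, and the axes are right-handed (so a half turn about z gives the same grasp; the last joint's range is limited). The gripper opens to 91 mm and grips with 3 to 60 N. Pads are 32 mm wide; open, the fingers measure 118 mm over their backs; the gripper's body (76 mm by 178 mm) begins 60 mm behind the grasp point.
Start: joints at [1.2, 0.494, 1.345, -0, 1.302, -0.096], TCP at [0.17, 0.602, 0.405] pointing down, gripper open.
Joint ranges: [-2.91, 2.91], [-0.82, 2.16], [0.22, 2.67], [-1.22, 4.37], [0.12, 2.79], [-3.08, 3.08]. Speed limits (rad/s): [1.89, 1.89, 2.57, 3.01, 3.01, 3.01].

## Interface

Orientations are given as a unit quaternion [x, y, z, w].
In Python, from workcell import * gives the robot as it stands. The module is installed in compiled form; this text tells all that it offers.
- The arm moves only by the tool send_rows, never from a script. Its argument "commands" is one flat list of numbers, 7 for each row, row after row: the shift along the world's x, y, z each as a share of 0.6 m, from -1 to 1, then the turn, a rotation vector about the world's x, y, z each as a share of 0.08 rad, from -1 to 1, then the closure, from 0 (fully open) to 1 (shut). In form: [dx, dy, dz, rx, ry, rz, claw, dx, dy, dz, rx, ry, rz, claw, ...]. A call has 1 to 5 rows; each row shifts and turns the commanded pose from where the row before left it; what a row does not reach is not made up. A row lasts 1/10 s, in which the tool goes at most 50 mm and 8.59 degrees, less where a joint would pass 70% of its speed; a pose out of reach is approached as far as the arm can. A call with a number of a shift or a turn outside -1 to 1 is refused whole. A call with a gripper value outside its range is refused whole. The fingers move at their own pace and stop on an object; the grip force is fixed at half the most. Time passes only in rows, so rows that do not move let the fingers close. It gives the time, the measured TCP pose, the force and the opening at its end, in the units of the state.
- observe(): the state, without advancing time (a new reading comes with each control period).
- capture(name): name is "scene" or "side" or "wrist"; returns a dict with "color" (480x640x3 uint8, red, green, blue), "fx", "fy", "cx", "cy" (pixels), "dist" ([k1, k2, p1, p2, k3] as OpenCV has them; the pictures are not rectified), "pose" (4x4, takes a point from camera to world coordinates); the wrist camera has in their place "mount" (4x4, takes a point from camera to tool coordinates, whose origin is the TCP and whose axes are the tool frame's). Camera axes: x right, y down, z forward; pixel columns grow to the right and rows downward; lengths in m; the calibration is good to about 2 mm. A picture is of the moment at which its call begins: read the wrist's pose just before it. There is no depth.
- close_job(): hands the job in, once; it reports no verdict.
Trained networks look in a picture, given as the dict that the camera call returned (one of the last four; its "shot" number tells which), for a name from the list of things; names that differ only in an ending like _2 or _b are one class to them, and where a whole thing is asked for, a point or a joint stands for the part that bears it (a point fixed in the world has none). Each returns a list of dicts, best first, with "confidence" (0 to 1); they miss things now and then, are a little off and sometimes report something else, mostly with a low value. They report only what shows in the picture. A call takes as long as a camera call. They do not tell look-alikes from the thing itself.
- boxes_of(name, picture): "pixel" ([column, row] in pixels, amid what is visible of it).
The state is a dict: "t": time; "q": joint angles; "joint_velocities": joint speeds; "effort": joint torques, N m; "position": TCP position; "tcp_rot": TCP orientation; "force": force on the tool from outside, world axes, zero at the start; "moment": the same for the moment, N m; "opening": finger opening in m.
Only numpy, scipy, OpenCV 4.12 (cv2) and the standard library are available. Lean on these libraries where they do the work, as an engineer would, in place of code of your own. Each camera call takes 0.05 s, during which the arm holds its last target. There are 200 camera calls.

## Task

The white display light lies upside down with its battery bay open, and its blue battery cover lies loose on the table. Put the cover back: hook its front lip under the edge of the bay opposite the orange catch, then swing it down until the catch snaps over its rear end and it lies flat; don't force it, and leave everything else where it stands.

Things in the scene. Friction and masses are not known exactly. Their poses are not given: they have to be found in the camera images.
- case: White battery display light upside down, fixed to the table, 150 x 104 x 40 mm (x, y, z); four 3 mm rubber feet on its corners. Origin: centre of its underside. z up; +x runs from the hooking edge (front, robot's side) to the orange catch (rear). In its top sits a grey battery cassette with the open bay; the cassette sits tight, but up to 8 mm off centre either way along x, which is not measured: feel for it.
- case_slot (a point): Mouth of the bay's front slot if the cassette were centred (true mouth: up to 8 mm either way along x). Axes as the case. In mm from the true mouth: the lip goes in toward -x; back wall x -7; floor z -4, going on as a bare shelf to x +26, so the lip can land there and slide under; above, the edge to hook under, z +4 to +8, ends at x 0; bay 65 wide in y.
- case_seat (a point): Place of the closed cover's origin if the cassette were centred (truly up to 8 mm either way along x): 31 mm above the table, 40.5 mm behind the slot mouth. Axes as the case. Side ledges at that height, x -11 to 42 from here, carry the cover; rear wall x 42. Closed, it has 1.5 mm play forward, 2 back, 2.5 sideways, and its plate is flush with the light's top.
- catch (a joint): Sprung orange catch at the bay's rear, 20 mm wide, moves with the cassette. 0 m = home, 0.007 = pushed fully back (+x). Its nose starts 36.3 mm behind the closed cover's origin, underside 35.7 mm above the table; its face slopes up and back to 41, 43, flat behind: the lip must be well forward. Pressing the cover's rear, about 11 N, drives it back 4 mm until it snaps home. A hooked cover let go rests on it about 8 degrees from flat.
- cover: Blue battery cover, about 60 g, lying flat, rib up. Origin: centre of its underside; z out of its outer side, -x toward the lip. In mm: slab x -46 to 40, y +-29, z 0 to 4, whose front 8 mm are the lip and rear 7 mm the tongue; on it the plate x -38 to 33, y +-30, z 4 to 9; on that a grip rib.
- cover_rib (a point): Centre of the cover's grip rib, half-way up, at x -8, y 0, z 16 mm in the cover frame (axes as the cover). The rib is 28 mm long (x), 14 mm thick (y) and 14 mm high (cover z 9 to 23), to be pinched across y.
- cover_lip (a point): Front end of the cover's lip, half-way through its 4 mm thickness: x -46, y 0, z 2 mm in the cover frame. Axes as the cover.
- cover_press (a point): Grey-grooved place to press, on the cover's outer face: x 22, y 0, z 9 mm in the cover frame; the plate is flat and clear from the rib (x 6) to its rear edge (x 33). Axes as the cover. Closed, it is 40 mm above the table.
- mug_white: White mug, 74 x 105 x 83 mm, origin under its base; bystander.
- clip_jar: Glass clip-top jar of buttons, 73 x 68 x 88 mm, origin under its base; bystander.
- tealight_0: Tealight, 38 mm across, 20 mm high, origin under its base; bystander.
- tealight_1: Tealight, 38 mm across, 20 mm high, origin under its base; bystander.
Not all that is in view belongs to the job. There is more than one size of the case; the one meant has the size given above.

How it is judged:
By the outcome, as a careful person would: the job done as asked, in the order asked, and still so for the second after the job is handed in, with the robot touching nothing.
It also fails if it takes over 53 s, if anything falls off the work surface, if the arm or the gripper's body presses on something with over 40 N, if the wrist force passes 120 N, or if a joint passes its speed limit or range.

## Working session

There is one attempt and no reset: what is moved stays moved. The work goes in short steps, Python scripts to look and compute and a tool call to move; the robot and the scene stay as the last step left them, time stands still between calls to the robot, and variables do not carry over. Pictures are saved under pics/ and viewed, about 8 in all and at most 12, crops included, and the job is handed in when it is done.

Besides the shell and the picture viewer there is one more tool, called by a JSON object that holds its "method" and its "body", one argument or row to a line. send_rows: Moves the arm, as the interface text tells. Shift numbers are shares of 0.6 m and turn numbers shares of 0.08 rad, none past 1 either way. Its arguments: {"type":"object","properties":{"commands":{"type":"array"}},"required":["commands"]}

```bash
mkdir -p pics; python3 - <<'E'
from workcell import *
import cv2
o=observe();print(o['t'],o['position'],o['tcp_rot'],o['opening'],o['force'])
for n in("scene","side"):
    c=capture(n);cv2.imwrite(f"pics/{n}0.png",c["color"][:,:,::-1])
    print(n,c['fx'],c['cx'],c['cy'],c['dist'],c['pose'].round(3).tolist() if hasattr(c['pose'],'round') else c['pose'])
    for k in("case","cover","cover_rib","cover_press","catch","mug_white","clip_jar","tealight_0"):
        print(k,[( [round(float(v)) for v in b['pixel']],round(float(b['confidence']),2)) for b in boxes_of(k,c)])
E
```

```text
0.0 [0.1695379  0.60140371 0.40412647] [ 7.97299662e-01  6.03583355e-01 -5.23948606e-04  3.29739397e-04] 0.09121315749916999 [-0.44563546  0.22675527  0.78576358]
scene 507.3092922583766 319.80051530256753 240.7630943557848 [-0.1066034  0.         0.         0.         0.       ] [[0.804, -0.376, 0.46, 0.007], [-0.595, -0.507, 0.624, -0.765], [-0.002, -0.776, -0.631, 0.704], [0.0, 0.0, 0.0, 1.0]]
case [([416, 280], 0.92), ([366, 235], 0.83), ([330, 198], 0.45)]
cover [([332, 197], 0.61)]
cover_rib [([332, 196], 0.66), ([416, 282], 0.27)]
cover_press [([334, 197], 0.77)]
catch [([434, 261], 0.59), ([331, 196], 0.4)]
mug_white [([286, 145], 0.61)]
clip_jar [([355, 369], 0.62), ([399, 364], 0.5)]
tealight_0 [([397, 366], 0.81), ([278, 313], 0.77)]
side 506.5133003891429 319.86296684335844 234.1903063377147 [-0.06017408  0.          0.          0.          0.        ] [[0.495, -0.76, 0.421, -0.035], [-0.869, -0.438, 0.229, -0.397], [0.01, -0.479, -0.878, 1.205], [0.0, 0.0, 0.0, 1.0]]
case [([345, 225], 0.83), ([402, 254], 0.64), ([232, 148], 0.23)]
cover [([292, 186], 0.6)]
cover_rib [([292, 188], 0.78)]
cover_press [([294, 188], 0.85), ([230, 147], 0.19)]
catch []
mug_white [([230, 147], 0.62)]
clip_jar [([400, 254], 0.63), ([393, 357], 0.55), ([229, 145], 0.25)]
tealight_0 [([316, 320], 0.61), ([415, 330], 0.52)]
```

View pics/scene0.png

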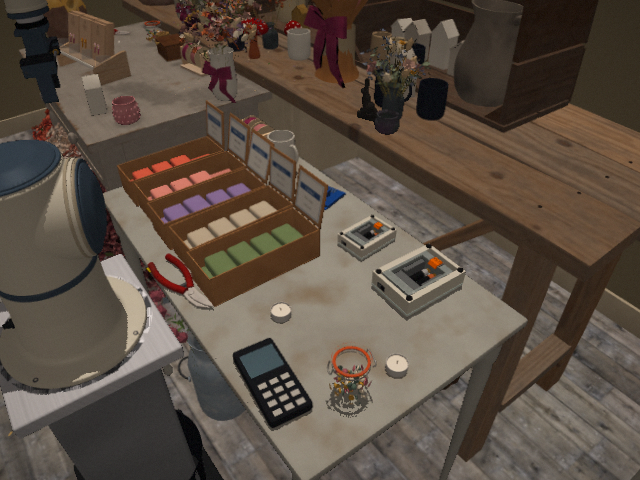

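View pics/side0.png

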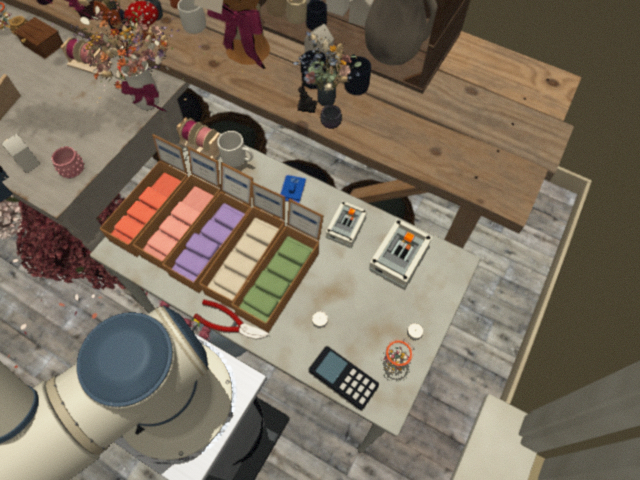

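The side view shows the larger case at (402,254) with its orange catch at (404,240). The cover is at (292,187), just behind the soap box's label boards. A smaller look-alike case sits at (346,224).

```bash
cat >h.py <<'E'
from workcell import *
import cv2, numpy as np
from scipy.spatial.transform import Rotation as R
def T(o):
    M=np.eye(4);M[:3,:3]=R.from_quat(o['tcp_rot']).as_matrix();M[:3,3]=o['position'];return M
def K(c): return np.array([[c['fx'],0,c['cx']],[0,c['fy'],c['cy']],[0,0,1.]])
def onz(c,P,px,z):
    u=cv2.undistortPoints(np.array(px,float).reshape(-1,1,2),K(c),np.array(c['dist'],float)).reshape(-1,2)
    d=np.c_[u,np.ones(len(u))]@P[:3,:3].T
    return P[:3,3]+d*((z-P[2,3])/d[:,2])[:,None]
def proj(c,P,pts):
    Q=np.linalg.inv(P);r=cv2.Rodrigues(Q[:3,:3])[0]
    return cv2.projectPoints(np.array(pts,float),r,Q[:3,3],K(c),np.array(c['dist'],float))[0].reshape(-1,2)
E
python3 - <<'E'
from h import *
c=capture("side");P=np.array(c['pose'])
print("case",onz(c,P,[[402,254]],.04),"catch",onz(c,P,[[404,240]],.04))
print("small",onz(c,P,[[346,224]],.03))
print("cover",onz(c,P,[[292,188]],.015))
print("boards top",onz(c,P,[[156,137],[209,155],[249,172],[288,194],[321,213]],.12))
print("boards bottom at .06",onz(c,P,[[185,170],[318,240]],.06))
print("mug",onz(c,P,[[230,147]],.04))
cv2.imwrite("pics/side_crop.png",cv2.resize(c["color"][110:310,180:450,::-1],None,fx=2.9,fy=2.9,interpolation=cv2.INTER_CUBIC))
o=observe();print(R.from_quat(o['tcp_rot']).as_matrix().round(3)); w=capture("wrist");print(np.array(w['mount']).round(3).tolist(),w['fx'])
s=capture("scene");print(onz(s,np.array(s['pose']),[[332,197]],.02))
E
```

```text
case [[ 0.57858076 -0.30459308  0.04      ]] catch [[ 0.61826292 -0.29169888  0.04      ]]
small [[ 0.59017258 -0.13519664  0.03      ]]
cover [[0.62513508 0.05530093 0.015     ]]
boards top [[ 0.52458781  0.42591858  0.12      ]
 [ 0.54673255  0.26270552  0.12      ]
 [ 0.55365379  0.13894932  0.12      ]
 [ 0.54602097  0.01469866  0.12      ]
 [ 0.53892556 -0.08613991  0.12      ]]
boards bottom at .06 [[ 0.50336309  0.32666038  0.06      ]
 [ 0.49676023 -0.10207967  0.06      ]]
mug [[0.64363655 0.2754588  0.04      ]]
[[ 0.271  0.962 -0.   ]
 [ 0.962 -0.271 -0.   ]
 [-0.    -0.    -1.   ]]
[[1.0, 0.0, -0.0, 0.001], [-0.0, 0.96, 0.279, -0.08], [0.0, -0.279, 0.96, 0.02], [0.0, 0.0, 0.0, 1.0]] 372.3357264085137
[[0.62748203 0.02690731 0.02      ]]
```

View pics/side_crop.png

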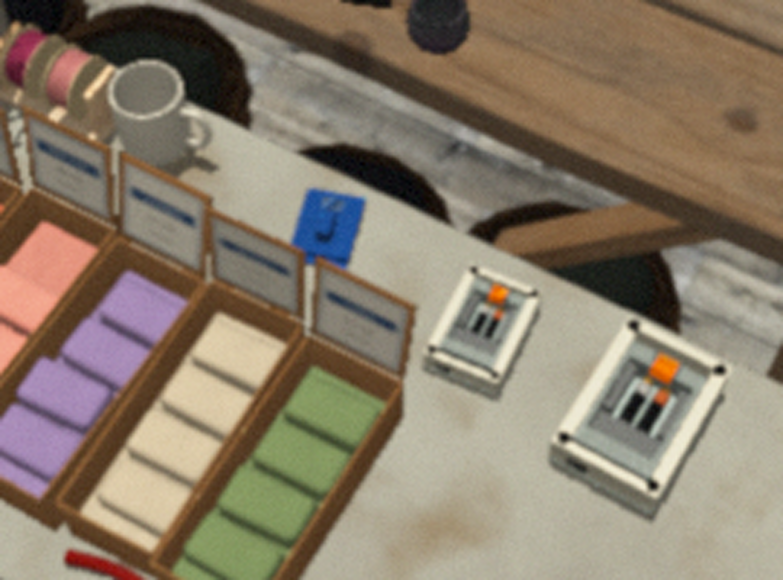

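{"method": "send_rows", "body": {
  "commands": [0.042, -0.062, 0, 0, 0, 0.23, 0, 0.042, -0.062, 0, 0, 0, 0.23, 0, 0.042, -0.062, 0, 0, 0, 0.23, 0, 0.042, -0.062, 0, 0, 0, 0.23, 0, 0.042, -0.062, 0, 0, 0, 0.23, 0]
}}

```text
t: 1.55
position: [0.2962, 0.414, 0.4049]
tcp_rot: [0.768, 0.64, 0.0, -0.0]
force: [1.0, 0.4, 0.6]
opening: 0.0911
```

{"method": "send_rows", "body": {
  "commands": [0.042, -0.062, 0, 0, 0, 0.23, 0, 0.042, -0.062, 0, 0, 0, 0.23, 0, 0.042, -0.062, 0, 0, 0, 0.23, 0, 0.042, -0.062, 0, 0, 0, 0.23, 0, 0.042, -0.062, 0, 0, 0, 0.23, 0]
}}

```text
t: 2.05
position: [0.4223, 0.2279, 0.405]
tcp_rot: [0.738, 0.675, 0.0, 0.0]
force: [0.9, 0.7, -0.7]
opening: 0.0912
```

{"method": "send_rows", "body": {
  "commands": [0.042, -0.062, 0, 0, 0, 0.23, 0, 0.042, -0.062, 0, 0, 0, 0.23, 0, 0.042, -0.062, 0, 0, 0, 0.23, 0, 0.042, -0.062, 0, 0, 0, 0.23, 0, 0.042, -0.062, 0, 0, 0, 0.23, 0]
}}

```text
t: 2.55
position: [0.5484, 0.0417, 0.4049]
tcp_rot: [0.706, 0.708, 0.0, 0.0]
force: [0.1, 0.4, 0.4]
opening: 0.0913
```

```bash
python3 - <<'E'
from h import *
o=observe();c=capture("wrist");P=T(o)@np.array(c['mount'])
print(o['position'],c['fx'],c['dist'])
for k in("cover","cover_rib","cover_press"):
    for b in boxes_of(k,c): print(k,b['pixel'],b['confidence'],onz(c,P,[b['pixel']],.009))
hsv=cv2.cvtColor(c['color'],cv2.COLOR_RGB2HSV)
m=cv2.inRange(hsv,(100,130,40),(128,255,255))
n,l,s,ce=cv2.connectedComponentsWithStats(m);i=1+s[1:,4].argmax();print(s[i],ce[i])
ct=max(cv2.findContours((l==i).astype(np.uint8),0,1)[0],key=cv2.contourArea)
print(cv2.minAreaRect(ct),onz(c,P,cv2.boxPoints(cv2.minAreaRect(ct)),.006))
cv2.imwrite("pics/w1.png",c["color"][:,:,::-1])
# board top height
sc=capture("side");s2=capture("scene")
def ray(c,px):
    Pm=np.array(c['pose']);return onz(c,Pm,[px],.0)[0],onz(c,Pm,[px],.2)[0]
for z in(.08,.1,.12,.14,.16): print(z,onz(sc,np.array(sc['pose']),[[322,218]],z),onz(s2,np.array(s2['pose']),[[327,172]],z))
E
```

```text
[0.54838934 0.04172345 0.40489019] 372.3357264085137 [-0.01612576  0.          0.          0.          0.        ]
cover [333.1, 289.3] 0.73 [[0.62746265 0.05670449 0.009     ]]
cover_press [337.4, 291.0] 0.88 [[0.62945545 0.06141603 0.009     ]]
[ 300  253   63   78 2942] [330.6760707  289.81101292]
((331.05340576171875, 292.17083740234375), (71.70531463623047, 45.934349060058594), 72.6459732055664) [[0.60035663 0.01919821 0.006     ]
 [0.58484756 0.06610657 0.006     ]
 [0.66542923 0.09164083 0.006     ]
 [0.68277579 0.04228791 0.006     ]]
0.08 [[ 0.54832622 -0.08432154  0.08      ]] [[0.62703558 0.04681319 0.08      ]]
0.1 [[ 0.5379469  -0.08988308  0.1       ]] [[0.6071446  0.02077186 0.1       ]]
0.12 [[ 0.52756758 -0.09544462  0.12      ]] [[ 0.58725363 -0.00526947  0.12      ]]
0.14 [[ 0.51718827 -0.10100616  0.14      ]] [[ 0.56736265 -0.0313108   0.14      ]]
0.16 [[ 0.50680895 -0.10656769  0.16      ]] [[ 0.54747168 -0.05735214  0.16      ]]
```

View pics/w1.png

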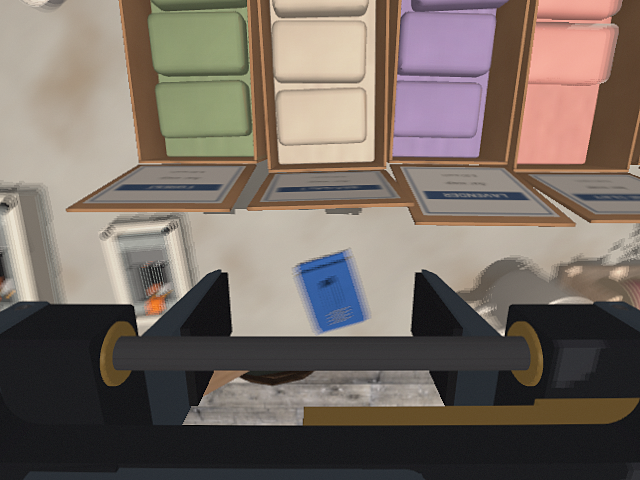

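The wrist view shows the cover at (331,292), yawed about 17°. Its grooves (rear) point away from the robot and the rib is clear between the boards and the table edge. The picture is blurred, so I'll re-measure at rest with a model fit.

```bash
cat >>h.py <<'E'
from scipy.optimize import minimize
from scipy.spatial import ConvexHull
def boxp(a,b,c_,d,e,f): return np.array([[x,y,z] for x in(a,b) for y in(c_,d) for z in(e,f)])/1000.
COVER=[boxp(-46,40,-29,29,0,4),boxp(-38,33,-30,30,4,9),boxp(-22,6,-7,7,9,23)]
def fit(c,P,mask,x0,parts=COVER,z=0.):
    def cost(p,S=4):
        im=np.zeros((480*1,640),np.uint8)
        Rz=R.from_euler('z',p[2]).as_matrix()
        acc=np.zeros(mask.shape,np.uint8)
        for b in parts:
            u=proj(c,P,b@Rz.T+[p[0],p[1],z]).astype(np.float32)
            cv2.fillConvexPoly(acc,np.round(cv2.convexHull(u).reshape(-1,2)*16).astype(np.int32),255,cv2.LINE_AA,4)
        a=acc/255.;m=mask/255.
        return 1-np.minimum(a,m).sum()/np.maximum(a,m).sum()
    best=None
    for d in(0,.005,-.005):
        s=np.array(x0)+[d,0,0]
        sim=np.vstack([s]+[s+e for e in np.diag([.008,.008,.15])])
        r=minimize(cost,s,method='Nelder-Mead',options=dict(initial_simplex=sim,xatol=1e-5,fatol=1e-5))
        if best is None or r.fun<best.fun:best=r
    return best.x,best.fun
def bluemask(c):
    m=cv2.inRange(cv2.cvtColor(c['color'],cv2.COLOR_RGB2HSV),(98,110,30),(130,255,255))
    n,l,s,_=cv2.connectedComponentsWithStats(m);i=1+s[1:,4].argmax()
    return (l==i).astype(np.uint8)*255
E
python3 - <<'E'
from h import *
o=observe();c=capture("wrist");o=observe();c=capture("wrist");P=T(o)@np.array(c['mount'])
m=bluemask(c);print("wrist",(m>0).sum(),fit(c,P,m,[.626,.055,.3]))
for n in("side","scene"):
    s=capture(n);m=bluemask(s);Q=np.array(s['pose'])
    print(n,(m>0).sum(),fit(s,Q,m,[.626,.055,.3]))
cv2.imwrite("pics/w2.png",cv2.resize(c["color"][190:390,0:440,::-1],None,fx=1.8,fy=1.8,interpolation=2))
E
```

```text
wrist 3754 (array([0.63542283, 0.06082233, 0.29551499]), np.float64(0.09713680985761397))
side 432 (array([0.63838483, 0.06006394, 0.41143208]), np.float64(0.2990673852386959))
scene 231 (array([0.64890126, 0.04539287, 0.93531273]), np.float64(0.6106234556042107))
```

View pics/w2.png

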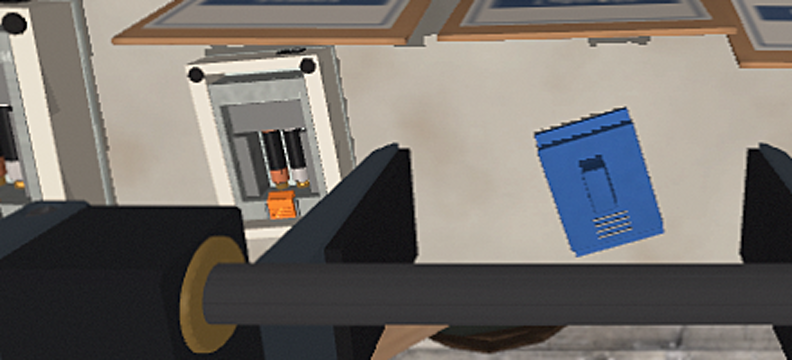

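The picture is now sharp: the cover is clear, grooves away from the robot, with a good fit (yaw 0.296). Next I look at the large case.

{"method": "send_rows", "body": {
  "commands": [-0.002, -0.08, 0, 0, 0, 0, 0, -0.002, -0.08, 0, 0, 0, 0, 0, -0.002, -0.08, 0, 0, 0, 0, 0, -0.002, -0.08, 0, 0, 0, 0, 0, -0.002, -0.08, 0, 0, 0, 0, 0]
}}

```text
t: 3.55
position: [0.5413, -0.1977, 0.405]
tcp_rot: [0.706, 0.708, 0.0, 0.0]
force: [1.3, 0.6, -0.0]
opening: 0.0915
```

{"method": "send_rows", "body": {
  "commands": [-0.002, -0.08, 0, 0, 0, 0, 0, -0.002, -0.08, 0, 0, 0, 0, 0, 0, 0, 0, 0, 0, 0, 0, 0, 0, 0, 0, 0, 0, 0, 0, 0, 0, 0, 0, 0, 0]
}}

```text
t: 4.05
position: [0.5393, -0.2912, 0.4047]
tcp_rot: [0.706, 0.708, 0.0, -0.0]
force: [-0.0, 0.2, 0.3]
opening: 0.0915
```

```bash
python3 - <<'E'
from h import *
o=observe();c=capture("wrist");P=T(o)@np.array(c['mount']);print(o['position'])
np.savez("wcase.npz",color=c['color'],P=P,**{k:c[k] for k in('fx','fy','cx','cy','dist')})
for k in("case","catch"):
    for b in boxes_of(k,c): print(k,b['pixel'],b['confidence'],onz(c,P,[b['pixel']],.04))
cv2.imwrite("pics/w3.png",c["color"][:,:,::-1])
E
```

```text
[ 0.53927428 -0.29121896  0.4047052 ]
case [317.7, 265.6] 0.92 [[ 0.57984941 -0.29253458  0.04      ]]
case [481.4, 268.2] 0.57 [[ 0.58228664 -0.13132726  0.04      ]]
catch [475.4, 309.2] 0.66 [[ 0.62655618 -0.13196988  0.04      ]]
catch [315.6, 311.0] 0.59 [[ 0.62869182 -0.29468291  0.04      ]]
catch [317.0, 264.3] 0.55 [[ 0.57850492 -0.29321921  0.04      ]]
```

View pics/w3.png

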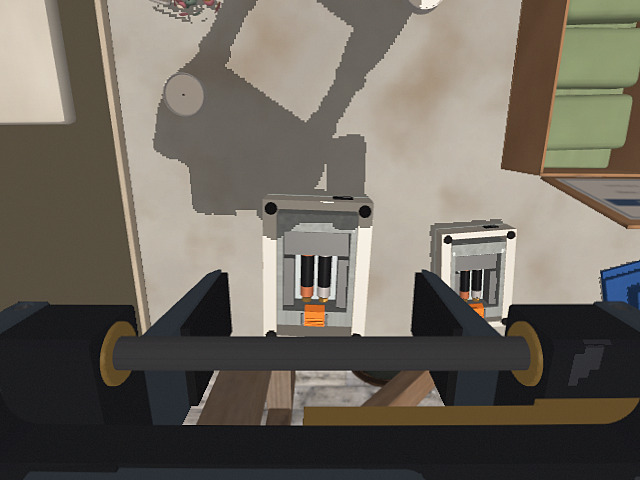

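```bash
python3 - <<'E'
from h import *
c=np.load("wcase.npz");c={k:c[k] for k in c};P=c['P']
pts=[[271,208],[365,211],[270.5,335],[356,336.5]]
f=onz(c,P,pts,.043);print(f.round(4))
cv2.imwrite("pics/w3c.png",cv2.resize(c["color"][184:344,250:390,::-1],None,fx=3.7,fy=3.7,interpolation=0))
E
```

```text
[[ 0.5223 -0.3359  0.043 ]
 [ 0.5249 -0.2485  0.043 ]
 [ 0.6545 -0.3411  0.043 ]
 [ 0.656  -0.2531  0.043 ]]
```

View pics/w3c.png

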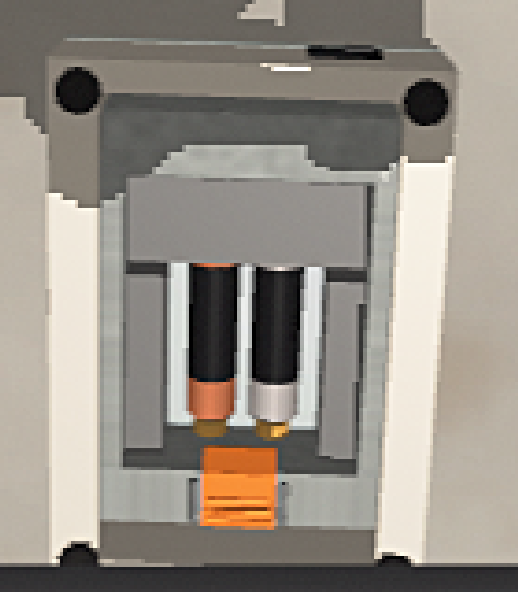

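The zoomed crop shows the hooking edge at crop row ~178–184 (columns 125–372), the shelf down to row ~262, and the catch front at row ~448. Converting these to case coordinates.

```bash
python3 - <<'E'
from h import *
c=np.load("wcase.npz");c={k:c[k] for k in c};P=c['P']
C=np.array([.5903,-.2945]);a=np.deg2rad(-2.0);Rm=np.array([[np.cos(a),-np.sin(a)],[np.sin(a),np.cos(a)]])
def q(n,px,z):
    px=np.array(px,float);im=px/3.7+[250-.5+.13,184-.5+.13]
    w=onz(c,P,im,z);print(n,"world",w[:,:2].round(4).tolist(),"case",((w[:,:2]-C)@Rm*1000).round(1).tolist())
q("front feet",[[78,91],[426,102]],.043)
q("mouth edge top",[[125,178],[372,184]],.040)
q("shelf rear",[[125,263],[368,268]],.028)
q("ledges rear/rear wall",[[123,468],[356,473]],.028)
q("catch front",[[204,448],[278,449]],.039)
q("catch back",[[200,527],[275,529]],.043)
q("case front corners",[[48,57],[458,68]],.040)
q("bay opening case",[[102,95],[402,105]],.040)
q("rear opening",[[100,520],[382,528]],.04)
q("sides",[[45,500],[434,340]],.04)
E
```

```text
front feet world [[0.5225, -0.3362], [0.5251, -0.2487]] case [[-66.3, -44.0], [-66.7, 43.5]]
mouth edge top world [[0.5457, -0.3252], [0.5472, -0.2615]] case [[-43.5, -32.3], [-44.2, 31.5]]
shelf rear world [[0.5725, -0.3271], [0.5738, -0.261]] case [[-16.6, -33.2], [-17.6, 32.9]]
ledges rear/rear wall world [[0.6337, -0.3293], [0.6351, -0.263]] case [[44.5, -33.2], [43.6, 33.0]]
catch front world [[0.6222, -0.3057], [0.6225, -0.2854]] case [[32.3, -10.1], [31.8, 10.2]]
catch back world [[0.6441, -0.3068], [0.6447, -0.2861]] case [[54.2, -10.4], [54.1, 10.3]]
case front corners world [[0.5144, -0.3438], [0.517, -0.2405]] case [[-74.1, -51.9], [-75.2, 51.4]]
bay opening case world [[0.5241, -0.3305], [0.5265, -0.2544]] case [[-64.9, -38.3], [-65.2, 37.9]]
rear opening world [[0.6437, -0.3348], [0.646, -0.2563]] case [[54.7, -38.4], [54.3, 40.1]]
sides world [[0.6376, -0.3498], [0.5901, -0.2439]] case [[49.2, -53.6], [-1.9, 50.5]]
```

{"method": "send_rows", "body": {
  "commands": [0.0184, 0.0729, 0, 0, 0, 0.455, 0, 0.0184, 0.0729, 0, 0, 0, 0.455, 0, 0.0184, 0.0729, 0, 0, 0, 0.455, 0, 0.0184, 0.0729, 0, 0, 0, 0.455, 0, 0.0184, 0.0729, 0, 0, 0, 0.455, 0]
}}

```text
t: 4.7
position: [0.5944, -0.071, 0.405]
tcp_rot: [0.638, 0.77, 0.0, 0.0]
force: [0.0, -1.1, -0.4]
opening: 0.0916
```

{"method": "send_rows", "body": {
  "commands": [0.0184, 0.0729, 0, 0, 0, 0.455, 0.3, 0.0184, 0.0729, 0, 0, 0, 0.455, 0.3, 0.0184, 0.0729, 0, 0, 0, 0.455, 0.3, 0, 0, -0.06, 0, 0, 0, 0.4, 0, 0, -0.06, 0, 0, 0, 0.4]
}}

```text
t: 5.2
position: [0.6275, 0.0601, 0.3328]
tcp_rot: [0.595, 0.804, 0.001, 0.001]
force: [-0.2, -0.8, -0.6]
opening: 0.0557
```

{"method": "send_rows", "body": {
  "commands": [0, 0, -0.06, 0, 0, 0, 0.4, 0, 0, 0, 0, 0, 0, 0.4, 0, 0, 0, 0, 0, 0, 0.4]
}}

```text
t: 5.5
position: [0.6275, 0.058, 0.2974]
tcp_rot: [0.596, 0.803, -0.0, -0.0]
force: [0.1, -0.6, 0.1]
opening: 0.0549
```

```bash
python3 - <<'E'
from h import *
o=observe();c=capture("wrist");P=T(o)@np.array(c['mount']);print(o['t'],o['position'],o['opening'],R.from_quat(o['tcp_rot']).as_matrix().round(4).tolist())
m=bluemask(c);print(fit(c,P,m,[.635,.06,.296]))
cv2.imwrite("pics/w4.png",c["color"][:,:,::-1])
E
```

```text
5.5 [0.62753202 0.05801052 0.29740829] 0.05490754134276357 [[-0.2889, 0.9573, -0.0005], [0.9573, 0.2889, 0.0], [0.0001, -0.0005, -1.0]]
(array([0.63552151, 0.06110009, 0.31117434]), np.float64(0.08112886940675257))
```

View pics/w4.png

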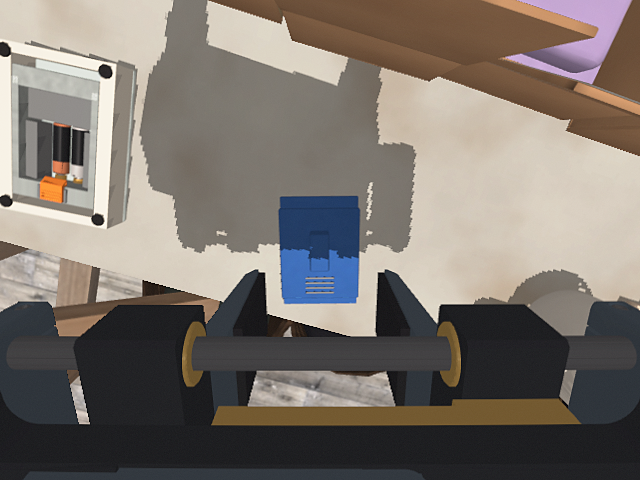

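The view shows the cover centred between the fingers at (319,250), square to them. Descending to grip the rib.

{"method": "send_rows", "body": {
  "commands": [0.0005, 0.001, -0.06, 0, 0, 0, 0.5, 0, 0, -0.06, 0, 0, 0, 0.5, 0, 0, -0.03, 0, 0, 0, 0.5, 0, 0, -0.008, 0, 0, 0, 0.5, 0, 0, 0, 0, 0, 0, 0.5]
}}

```text
t: 6.05
position: [0.6285, 0.0581, 0.2033]
tcp_rot: [0.597, 0.803, 0.0, 0.001]
force: [0.1, 1.0, 0.1]
opening: 0.0457
```

{"method": "send_rows", "body": {
  "commands": [0, 0, 0, 0, 0, 0, 1, 0, 0, 0, 0, 0, 0, 1, 0, 0, 0, 0, 0, 0, 1, 0, 0, 0, 0, 0, 0, 1, 0, 0, 0, 0, 0, 0, 1]
}}

```text
t: 6.55
position: [0.6279, 0.0581, 0.2024]
tcp_rot: [0.597, 0.803, 0.0, 0.0]
force: [0.4, 1.2, 6.0]
opening: 0.0139
```

Gripped at 13.9 mm, which matches the 14 mm rib. Lifting, then working out the hooking pose.

{"method": "send_rows", "body": {
  "commands": [0, 0, 0.02, 0, 0, 0, 1, 0, 0, 0.05, 0, 0, 0, 1, 0, 0, 0.07, 0, 0, 0, 1, 0, 0, 0.07, 0, 0, 0, 1, 0, 0, 0.03, 0, 0, 0, 1]
}}

```text
t: 7.05
position: [0.6283, 0.0581, 0.3507]
tcp_rot: [0.597, 0.803, 0.002, 0.002]
force: [0.7, 0.6, -0.6]
opening: 0.0137
```

```bash
cat >>h.py <<'E'
MOUTH=np.array([.5464,-.2932]);YAW=np.deg2rad(-1.7);HZ=.2024;HX=.038
def target(th,lx,lz,ly=0.):
    """lip bottom-front corner at lx (mm from mouth, case x), lz mm above table, tilt th deg"""
    t=np.deg2rad(th);ca,sa=np.cos(YAW),np.sin(YAW)
    X=np.array([ca*np.cos(t),sa*np.cos(t),np.sin(t)]);Y=np.array([-sa,ca,0]);Z=np.cross(X,Y)
    p=np.array([*(MOUTH+lx/1e3*np.array([ca,sa])+ly/1e3*np.array([-sa,ca])),lz/1e3])+X*HX+Z*HZ
    return p,np.c_[Y,X,-Z]
def plan(th,lx,lz,n,o=None,ly=0.):
    o=o or observe();p,Rt=target(th,lx,lz,ly);d=(p-o['position'])/.6
    rv=(R.from_matrix(Rt)*R.from_quat(o['tcp_rot']).inv()).as_rotvec()/.08
    print("t",o['t'],"tcp",p.round(4),"total mm",(d*600).round(1),"per row n=%d"%n,(d/n).round(4).tolist(),(rv/n).round(3).tolist())
def lip(o=None):
    o=o or observe();M=R.from_quat(o['tcp_rot']).as_matrix();Y,X,Z=M[:,0],M[:,1],-M[:,2]
    l=np.array(o['position'])-X*HX-Z*HZ;d=l[:2]-MOUTH;ca,sa=np.cos(YAW),np.sin(YAW)
    print("lip x,y,z mm",(1e3*np.array([d@[ca,sa],d@[-sa,ca],l[2]])).round(2),"tilt",np.rad2deg(np.arcsin(X[2])).round(2),"F",np.round(o['force'],1),"open",round(o['opening'],4),"t",o['t'])
E
python3 - <<'E'
from h import *
lip();plan(14,14,75,12)
E
```

```text
lip x,y,z mm [ 36.39 341.58 148.14] tilt 0.28 F [ 0.7  0.6 -0.6] open 0.0137 t 7.05
t 7.05 tcp [ 0.5483 -0.2933  0.2806] total mm [ -80.  -351.4  -70.1] per row n=12 [-0.0111, -0.0488, -0.0097] [0.034, -0.248, -0.334]
```

{"method": "send_rows", "body": {
  "commands": [-0.0111, -0.0488, 0, 0.034, -0.248, -0.334, 1, -0.0111, -0.0488, 0, 0.034, -0.248, -0.334, 1, -0.0111, -0.0488, 0, 0.034, -0.248, -0.334, 1, -0.0111, -0.0488, 0, 0.034, -0.248, -0.334, 1, -0.0111, -0.0488, 0, 0.034, -0.248, -0.334, 1]
}}

```text
t: 7.55
position: [0.594, -0.0894, 0.3468]
tcp_rot: [0.648, 0.76, 0.035, 0.036]
force: [0.6, 0.2, -1.2]
opening: 0.0135
```

{"method": "send_rows", "body": {
  "commands": [-0.0111, -0.0488, 0, 0.034, -0.248, -0.334, 1, -0.0111, -0.0488, 0, 0.034, -0.248, -0.334, 1, -0.0111, -0.0488, -0.02, 0.034, -0.248, -0.334, 1, -0.0111, -0.0488, -0.02, 0.034, -0.248, -0.334, 1, -0.0111, -0.0488, -0.02, 0.034, -0.248, -0.334, 1]
}}

```text
t: 8.05
position: [0.5607, -0.2359, 0.3104]
tcp_rot: [0.695, 0.712, 0.07, 0.072]
force: [1.3, 0.3, -1.3]
opening: 0.0137
```

{"method": "send_rows", "body": {
  "commands": [-0.0111, -0.0488, -0.02, 0.034, -0.248, -0.334, 1, -0.0111, -0.0488, -0.02, 0.034, -0.248, -0.334, 1, 0, 0, 0, 0, 0, 0, 1, 0, 0, 0, 0, 0, 0, 1]
}}

```text
t: 8.45
position: [0.5476, -0.2936, 0.2862]
tcp_rot: [0.713, 0.691, 0.083, 0.085]
force: [-0.7, 0.2, 0.2]
opening: 0.0138
```

```bash
python3 - <<'E'
from h import *
lip();plan(14,12,36,5);plan(14,12,36,4,ly=0)
o=observe();c=capture("wrist");P=T(o)@np.array(c['mount'])
cv2.imwrite("pics/w5.png",c["color"][:,:,::-1])
s=capture("scene");cv2.imwrite("pics/s5.png",cv2.resize(s["color"][190:330,340:500,::-1],None,fx=5,fy=4.2,interpolation=2))
# cover in tool frame check: predicted outline of cover vs mask
M=T(o);Cf=np.eye(4);Cf[:3,:3]=np.c_[M[:3,1],M[:3,0],-M[:3,2]]
Cf[:3,3]=M[:3,3]-Cf[:3,2]*HZ+Cf[:3,0]*.008
pts=np.vstack([b@Cf[:3,:3].T+Cf[:3,3] for b in COVER[:2]])
u=proj(c,P,pts);print("pred slab corners",u[[0,1,2,3]].round(0).tolist(),"plate",u[[8,9,10,11]].round(0).tolist())
E
```

```text
lip x,y,z mm [ 1.219e+01 -5.000e-02  8.059e+01] tilt 13.68 F [-0.7  0.2  0.2] open 0.0138 t 8.45
t 8.45 tcp [ 0.5463 -0.2932  0.2416] total mm [ -1.3   0.4 -44.7] per row n=5 [-0.0004, 0.0001, -0.0149] [-0.004, -0.014, 0.002]
t 8.45 tcp [ 0.5463 -0.2932  0.2416] total mm [ -1.3   0.4 -44.7] per row n=4 [-0.0005, 0.0002, -0.0186] [-0.005, -0.017, 0.003]
pred slab corners [[260.0, 224.0], [259.0, 226.0], [375.0, 224.0], [377.0, 226.0]] plate [[258.0, 242.0], [256.0, 245.0], [378.0, 242.0], [379.0, 245.0]]
```

View pics/w5.png

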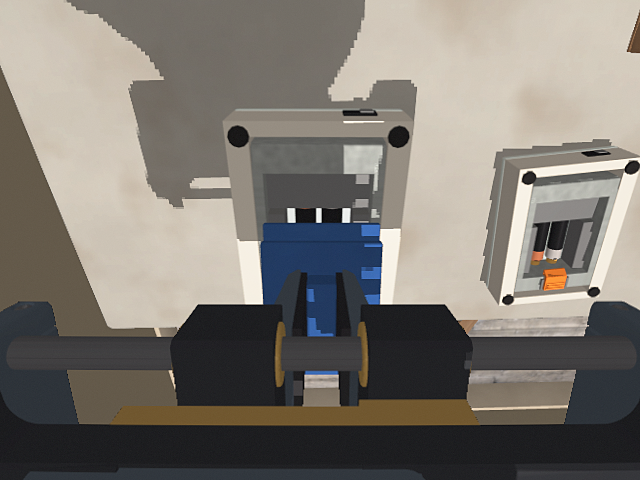

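The view shows the lip edge at row 224 (columns ~263–379) and the bay mouth edge at row ~174 behind it. I'll check lateral alignment within this single picture.

```bash
python3 - <<'E'
from h import *
o=observe();c=capture("wrist");P=T(o)@np.array(c['mount'])
g=c['color'].astype(int)
for r in (185,190,195): print(r,"shelf row gray",[(k,int(g[r,k].mean())) for k in list(range(254,272,2))+list(range(362,392,2))])
print("col300",[(r,g[r,300].tolist()) for r in range(166,184,2)])
m=bluemask(c)
for r in (228,233,250): k=np.where(m[r]>0)[0];print(r,k.min(),k.max())
rr=np.where(m[:,320]>0)[0];print("top row",rr.min())
ca,sa=np.cos(YAW),np.sin(YAW)
def case(px,z):
    w=onz(c,P,px,z)[:,:2]-MOUTH;return (1e3*np.c_[w@[ca,sa],w@[-sa,ca]]).round(1).tolist()
print("mouth edge",case([[264,174],[374,174]],.040),"feet",case([[238,136],[399,136]],.043))
k=np.where(m[230]>0)[0];print("lip ends",case([[k.min(),230],[k.max(),230]],.0806+.005))
E
```

```text
185 shelf row gray [(254, 100), (256, 101), (258, 102), (260, 104), (262, 78), (264, 82), (266, 76), (268, 76), (270, 77), (362, 76), (364, 76), (366, 77), (368, 80), (370, 70), (372, 184), (374, 195), (376, 204), (378, 165), (380, 99), (382, 124), (384, 141), (386, 141), (388, 141), (390, 142)]
190 shelf row gray [(254, 100), (256, 101), (258, 102), (260, 102), (262, 87), (264, 84), (266, 76), (268, 77), (270, 77), (362, 79), (364, 76), (366, 78), (368, 81), (370, 89), (372, 198), (374, 199), (376, 88), (378, 100), (380, 96), (382, 133), (384, 141), (386, 140), (388, 138), (390, 141)]
195 shelf row gray [(254, 99), (256, 98), (258, 99), (260, 98), (262, 95), (264, 83), (266, 77), (268, 78), (270, 77), (362, 77), (364, 76), (366, 77), (368, 81), (370, 85), (372, 100), (374, 100), (376, 100), (378, 100), (380, 100), (382, 139), (384, 141), (386, 141), (388, 140), (390, 141)]
col300 [(166, [104, 105, 101]), (168, [104, 105, 102]), (170, [103, 104, 100]), (172, [87, 88, 85]), (174, [79, 77, 77]), (176, [79, 78, 78]), (178, [78, 76, 77]), (180, [78, 75, 76]), (182, [78, 77, 75])]
228 263 379
233 263 378
250 261 381
top row 223
mouth edge [[0.6, -30.6], [0.6, 33.4]] feet [[-22.0, -42.7], [-22.1, 45.1]]
lip ends [[13.5, -26.0], [13.5, 31.1]]
```

{"method": "send_rows", "body": {
  "commands": [0, -0.002, -0.02, 0, 0, 0, 1, -0.0006, 0, -0.02, 0, -0.03, 0, 1, -0.0006, 0, -0.02, 0, -0.03, 0, 1, 0, 0, -0.01, 0, 0, 0, 1, 0, 0, 0, 0, 0, 0, 1]
}}

```text
t: 9.1
position: [0.5469, -0.2942, 0.2425]
tcp_rot: [0.712, 0.691, 0.085, 0.086]
force: [-0.5, 0.1, -0.3]
opening: 0.0135
```

{"method": "send_rows", "body": {
  "commands": [0, 0, -0.003, 0, 0, 0, 1, 0, 0, -0.003, 0, 0, 0, 1, 0, 0, -0.003, 0, 0, 0, 1, 0, 0, 0, 0, 0, 0, 1]
}}

```text
t: 9.5
position: [0.5472, -0.2945, 0.2385]
tcp_rot: [0.712, 0.691, 0.085, 0.087]
force: [0.2, -1.0, -1.2]
opening: 0.0137
```

```bash
python3 -c "
from h import *
lip()"
```

```text
lip x,y,z mm [12.85 -1.01 32.93] tilt 13.99 F [ 0.2 -1.  -1.2] open 0.0137 t 9.5
```

{"method": "send_rows", "body": {
  "commands": [0, 0, -0.0025, 0, 0, 0, 1, 0, 0, -0.0025, 0, 0, 0, 1, 0, 0, 0, 0, 0, 0, 1]
}}

```text
t: 9.8
position: [0.5471, -0.2945, 0.2353]
tcp_rot: [0.712, 0.691, 0.085, 0.087]
force: [0.3, 0.1, -0.6]
opening: 0.0137
```

{"method": "send_rows", "body": {
  "commands": [0, 0, -0.0015, 0, 0, 0, 1, 0, 0, 0, 0, 0, 0, 1]
}}

```text
t: 10.0
position: [0.5472, -0.2945, 0.2345]
tcp_rot: [0.712, 0.691, 0.085, 0.087]
force: [0.3, 0.4, -0.6]
opening: 0.0139
```

{"method": "send_rows", "body": {
  "commands": [0, 0, -0.0015, 0, 0, 0, 1, 0, 0, 0, 0, 0, 0, 1]
}}

```text
t: 10.2
position: [0.5472, -0.2945, 0.2336]
tcp_rot: [0.712, 0.691, 0.085, 0.087]
force: [0.5, 0.0, 0.2]
opening: 0.0136
```

```bash
python3 -c "
from h import *
lip()"
```

```text
lip x,y,z mm [12.82 -0.98 28.05] tilt 13.98 F [0.5 0.  0.2] open 0.0136 t 10.2
```

{"method": "send_rows", "body": {
  "commands": [0, 0, -0.0015, 0, 0, 0, 1, 0, 0, 0, 0, 0, 0, 1]
}}

```text
t: 10.4
position: [0.5473, -0.2945, 0.2332]
tcp_rot: [0.712, 0.691, 0.085, 0.087]
force: [-1.8, 1.9, 6.5]
opening: 0.0139
```

{"method": "send_rows", "body": {
  "commands": [0, 0, -0.0015, 0, 0, 0, 1, 0, 0, 0, 0, 0, 0, 1]
}}

```text
t: 10.6
position: [0.5475, -0.2945, 0.2325]
tcp_rot: [0.712, 0.691, 0.086, 0.087]
force: [0.6, 2.1, 9.0]
opening: 0.0139
```

Floor contact at lip z≈27.8 mm, against 28 nominal. Lifting 1.5 mm and sliding forward under the edge.

{"method": "send_rows", "body": {
  "commands": [0, 0, 0.0027, 0, 0, 0, 1, -0.005, 0.0001, 0, 0, 0, 0, 1, -0.005, 0.0001, 0, 0, 0, 0, 1, -0.005, 0.0002, 0, 0, 0, 0, 1, -0.005, 0.0002, 0, 0, 0, 0, 1]
}}

```text
t: 11.1
position: [0.5348, -0.2941, 0.2334]
tcp_rot: [0.712, 0.691, 0.085, 0.087]
force: [0.4, -0.5, 0.2]
opening: 0.0138
```

{"method": "send_rows", "body": {
  "commands": [-0.002, 0.0001, 0, 0, 0, 0, 1, -0.002, 0, 0, 0, 0, 0, 1, 0, 0, 0, 0, 0, 0, 1]
}}

```text
t: 11.4
position: [0.5327, -0.2941, 0.2335]
tcp_rot: [0.712, 0.691, 0.085, 0.087]
force: [0.0, -0.5, 0.3]
opening: 0.0135
```

```bash
python3 -c "
from h import *
lip()"
```

```text
lip x,y,z mm [-1.69 -0.99 27.94] tilt 13.98 F [ 0.  -0.5  0.3] open 0.0135 t 11.4
```

Lip at −1.7 mm with no contact. Continuing gently.

{"method": "send_rows", "body": {
  "commands": [-0.002, 0, 0, 0, 0, 0, 1, -0.0015, 0, 0, 0, 0, 0, 1, 0, 0, 0, 0, 0, 0, 1]
}}

```text
t: 11.7
position: [0.5306, -0.2941, 0.2335]
tcp_rot: [0.712, 0.691, 0.085, 0.087]
force: [0.2, 0.2, -0.4]
opening: 0.0136
```

{"method": "send_rows", "body": {
  "commands": [-0.0017, 0, 0, 0, 0, 0, 1, 0, 0, 0, 0, 0, 0, 1]
}}

```text
t: 11.9
position: [0.5299, -0.2941, 0.2336]
tcp_rot: [0.712, 0.691, 0.085, 0.087]
force: [3.6, 0.0, -2.0]
opening: 0.0135
```

{"method": "send_rows", "body": {
  "commands": [-0.0017, 0, 0, 0, 0, 0, 1, 0, 0, 0, 0, 0, 0, 1]
}}

```text
t: 12.1
position: [0.5294, -0.2941, 0.2338]
tcp_rot: [0.712, 0.691, 0.086, 0.088]
force: [10.4, 3.4, -4.2]
opening: 0.0131
```

Contact at about 5 mm insertion, so the lip is hooked under the edge. Easing off and lowering the tilt about the lip.

{"method": "send_rows", "body": {
  "commands": [0.002, 0, 0, 0, 0, 0, 1, 0, 0, 0, 0, 0, 0, 1]
}}

```text
t: 12.3
position: [0.53, -0.2941, 0.2336]
tcp_rot: [0.712, 0.691, 0.085, 0.087]
force: [3.3, 1.1, 0.2]
opening: 0.0139
```

```bash
python3 -c "
from h import *
lip();plan(9.5,-4.5,28.3,5,ly=-1.)"
```

```text
lip x,y,z mm [-4.27 -1.15 28.02] tilt 14.0 F [3.3 1.1 0.2] open 0.0139 t 12.3
t 12.3 tcp [ 0.5459 -0.2942  0.2342] total mm [15.9 -0.1  0.6] per row n=5 [0.0053, -0.0, 0.0002] [0.003, 0.196, -0.0]
```

{"method": "send_rows", "body": {
  "commands": [0.0053, 0, 0.0002, 0.003, 0.196, 0, 1, 0.0053, 0, 0.0002, 0.003, 0.196, 0, 1, 0.0053, 0, 0.0002, 0.003, 0.196, 0, 1]
}}

```text
t: 12.6
position: [0.5396, -0.2941, 0.234]
tcp_rot: [0.714, 0.693, 0.068, 0.07]
force: [1.4, -0.6, 0.8]
opening: 0.0136
```

{"method": "send_rows", "body": {
  "commands": [0.0053, 0, 0.0002, 0.003, 0.196, 0, 1, 0.0053, 0, 0.0002, 0.003, 0.196, 0, 1, 0, 0, 0, 0, 0, 0, 1]
}}

```text
t: 12.9
position: [0.5461, -0.294, 0.234]
tcp_rot: [0.715, 0.694, 0.057, 0.059]
force: [-0.1, 0.2, -0.7]
opening: 0.014
```

```bash
python3 -c "
from h import *
lip();print(observe()['moment'])"
```

```text
lip x,y,z mm [-4.65 -0.73 28.1 ] tilt 9.43 F [-0.1  0.2 -0.7] open 0.014 t 12.9
[ 0.06069201  0.11875331 -0.02654166]
```

{"method": "send_rows", "body": {
  "commands": [-0.0015, 0, 0, 0, 0, 0, 1, 0, 0, 0, 0, 0, 0, 1]
}}

```text
t: 13.1
position: [0.5451, -0.294, 0.2342]
tcp_rot: [0.715, 0.694, 0.058, 0.06]
force: [7.1, 1.4, -3.3]
opening: 0.0138
```

{"method": "send_rows", "body": {
  "commands": [-0.0013, 0, 0, 0, 0, 0, 1, 0, 0, 0, 0, 0, 0, 1]
}}

```text
t: 13.3
position: [0.5447, -0.294, 0.2343]
tcp_rot: [0.715, 0.694, 0.058, 0.06]
force: [11.0, 3.2, -4.7]
opening: 0.0136
```

```bash
python3 -c "
from h import *
lip()"
```

```text
lip x,y,z mm [-5.28 -0.87 28.43] tilt 9.63 F [11.   3.2 -4.7] open 0.0136 t 13.3
```

{"method": "send_rows", "body": {
  "commands": [0.0015, 0, 0, 0, 0, 0, 1, 0, 0, 0, 0, 0, 0, 0.8, 0, 0, 0, 0, 0, 0, 0.75, 0, 0, 0, 0, 0, 0, 0.7, 0, 0, 0, 0, 0, 0, 0.7]
}}

```text
t: 13.8
position: [0.5448, -0.2941, 0.2341]
tcp_rot: [0.715, 0.694, 0.058, 0.059]
force: [-0.1, -0.3, -0.2]
opening: 0.0273
```

{"method": "send_rows", "body": {
  "commands": [0, 0, 0, 0, 0, 0, 0.65, 0, 0, 0, 0, 0, 0, 0.65]
}}

```text
t: 14.0
position: [0.5449, -0.2941, 0.2342]
tcp_rot: [0.715, 0.694, 0.058, 0.059]
force: [0.1, -0.5, -0.2]
opening: 0.032
```

```bash
python3 -c "
from h import *
lip()"
```

```text
lip x,y,z mm [-5.58 -0.91 28.26] tilt 9.49 F [ 0.1 -0.5 -0.2] open 0.032 t 14.0
```

{"method": "send_rows", "body": {
  "commands": [-0.0025, 0, 0.015, 0, 0, 0, 0.6, -0.005, 0, 0.03, 0, 0, 0, 0.6, -0.008, 0, 0.05, 0, 0, 0, 0.6, -0.008, 0, 0.06, 0, 0, 0, 0.6, 0, 0, 0.03, 0, 0, 0, 0.8]
}}

```text
t: 14.5
position: [0.5306, -0.2942, 0.3486]
tcp_rot: [0.715, 0.694, 0.058, 0.061]
force: [0.5, 0.3, -0.1]
opening: 0.0311
```

{"method": "send_rows", "body": {
  "commands": [0, 0, 0, 0, 0, 0, 1, 0, 0, 0, 0, 0, 0, 1, 0, 0, 0, 0, 0, 0, 1]
}}

```text
t: 14.8
position: [0.5306, -0.2938, 0.3442]
tcp_rot: [0.715, 0.694, 0.058, 0.058]
force: [-0.5, 0.2, -0.3]
opening: 0.0073
```

```bash
cat >>h.py <<'E'
def press(th,cx,cz,n):
    """closed fingertip lower (-y) corner at case x cx (mm behind mouth), height cz"""
    o=observe();t=np.deg2rad(th);ca,sa=np.cos(YAW),np.sin(YAW)
    X=np.array([ca*np.cos(t),sa*np.cos(t),np.sin(t)]);Y=np.array([-sa,ca,0]);Z=np.cross(X,Y);Rt=np.c_[Y,X,-Z]
    w=np.array([*(MOUTH+np.array([[ca,-sa],[sa,ca]])@[cx/1e3,-.001]),cz/1e3])
    p=w-Rt@[0,-.016,.191];d=(p-o['position'])/.6
    rv=(R.from_matrix(Rt)*R.from_quat(o['tcp_rot']).inv()).as_rotvec()/.08
    print("t",o['t'],"tcp",p.round(4),"mm",(d*600).round(1),"n=%d"%n,(d/n).round(4).tolist(),(rv/n).round(3).tolist())
def tip():
    o=observe();q=T(o)@[0,-.016,.191,1];d=q[:2]-MOUTH;ca,sa=np.cos(YAW),np.sin(YAW)
    print("tip x,y,z",(1e3*np.array([d@[ca,sa],d@[-sa,ca],q[2]])).round(1),"F",np.round(o['force'],1),"open",round(o['opening'],4),"t",o['t'])
E
python3 - <<'E'
from h import *
o=observe();c=capture("wrist")
cv2.imwrite("pics/w6.png",c["color"][:,:,::-1])
tip();press(20,59.5,70,6)
E
```

```text
tip x,y,z [ -0.4  -0.9 153. ] F [-0.5  0.3  0.2] open 0.0035 t 14.85
t 14.85 tcp [ 0.5556 -0.2945  0.255 ] mm [ 25.   -0.6 -89.1] n=6 [0.0069, -0.0002, -0.0248] [-0.014, -0.385, -0.0]
```

View pics/w6.png

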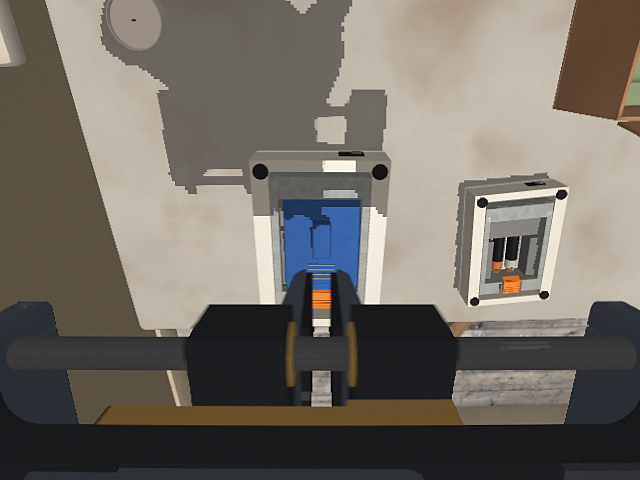

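The lip is hidden under the edge with the plate's front at row 199. The cover is resting in the bay and the orange catch shows behind it at (321,299). Moving the closed fingertips over the press spot.

{"method": "send_rows", "body": {
  "commands": [0.0069, -0.0002, -0.024, -0.014, -0.385, 0, 1, 0.0069, -0.0002, -0.024, -0.014, -0.385, 0, 1, 0.0069, -0.0002, -0.024, -0.014, -0.385, 0, 1, 0.0069, -0.0002, -0.024, -0.014, -0.385, 0, 1, 0.0069, -0.0002, -0.024, -0.014, -0.385, 0, 1]
}}

```text
t: 15.35
position: [0.5515, -0.2945, 0.2715]
tcp_rot: [0.708, 0.688, 0.111, 0.114]
force: [0.4, -0.4, 0.0]
opening: 0.0002
```

{"method": "send_rows", "body": {
  "commands": [0.0069, -0.0002, -0.024, -0.014, -0.385, 0, 1, 0, 0, 0, 0, 0, 0, 1, 0, 0, 0, 0, 0, 0, 1]
}}

```text
t: 15.65
position: [0.5555, -0.2947, 0.2582]
tcp_rot: [0.707, 0.686, 0.121, 0.124]
force: [0.6, 0.6, -0.4]
opening: 0.0005
```

```bash
python3 -c "
from h import *
tip();press(20,59.5,52,4)"
```

```text
tip x,y,z [59.3 -1.2 73.2] F [ 0.6  0.6 -0.4] open 0.0005 t 15.65
t 15.65 tcp [ 0.5556 -0.2945  0.237 ] mm [  0.1   0.2 -21.3] n=4 [0.0, 0.0001, -0.0089] [0.0, -0.002, 0.0]
```

{"method": "send_rows", "body": {
  "commands": [0, 0, -0.009, 0, 0, 0, 1, 0, 0, -0.009, 0, 0, 0, 1, 0, 0, -0.009, 0, 0, 0, 1, 0, 0, -0.007, 0, 0, 0, 1, 0, 0, 0, 0, 0, 0, 1]
}}

```text
t: 16.15
position: [0.5555, -0.2947, 0.2377]
tcp_rot: [0.707, 0.686, 0.121, 0.125]
force: [0.2, -0.3, 0.1]
opening: 0.0008
```

{"method": "send_rows", "body": {
  "commands": [0, 0, -0.0035, 0, 0, 0, 1, 0, 0, -0.0035, 0, 0, 0, 1, 0, 0, 0, 0, 0, 0, 1]
}}

```text
t: 16.45
position: [0.5556, -0.2948, 0.2339]
tcp_rot: [0.707, 0.686, 0.121, 0.125]
force: [-1.5, 0.6, -0.0]
opening: 0.0007
```

```bash
python3 -c "
from h import *
tip()"
```

```text
tip x,y,z [59.8 -1.4 49.1] F [-1.5  0.6 -0. ] open 0.0007 t 16.45
```

Expected contact is near 45–46 mm. Pressing in 1 mm steps.

{"method": "send_rows", "body": {
  "commands": [0, 0, -0.0025, 0, 0, 0, 1, 0, 0, -0.0025, 0, 0, 0, 1, 0, 0, 0, 0, 0, 0, 1]
}}

```text
t: 16.75
position: [0.5556, -0.2948, 0.231]
tcp_rot: [0.707, 0.686, 0.121, 0.125]
force: [0.5, -0.1, 0.8]
opening: 0.0006
```

{"method": "send_rows", "body": {
  "commands": [0, 0, -0.002, 0, 0, 0, 1, 0, 0, 0, 0, 0, 0, 1]
}}

```text
t: 16.95
position: [0.5558, -0.2948, 0.2301]
tcp_rot: [0.706, 0.686, 0.121, 0.126]
force: [-1.0, 0.5, 3.4]
opening: 0.0003
```

{"method": "send_rows", "body": {
  "commands": [0, 0, -0.002, 0, 0, 0, 1, 0, 0, 0, 0, 0, 0, 1]
}}

```text
t: 17.15
position: [0.5559, -0.2949, 0.2291]
tcp_rot: [0.706, 0.686, 0.121, 0.126]
force: [-0.6, 0.9, 5.2]
opening: 0.0002
```

```bash
python3 -c "
from h import *
tip()"
```

```text
tip x,y,z [60.2 -1.7 44.2] F [-0.6  0.9  5.2] open 0.0002 t 17.15
```

{"method": "send_rows", "body": {
  "commands": [0, 0, -0.002, 0, 0, 0, 1, 0, 0, 0, 0, 0, 0, 1]
}}

```text
t: 17.35
position: [0.5559, -0.2949, 0.2281]
tcp_rot: [0.706, 0.686, 0.121, 0.126]
force: [-0.5, 0.4, 7.2]
opening: 0.0004
```

{"method": "send_rows", "body": {
  "commands": [0, 0, -0.002, 0, 0, 0, 1, 0, 0, 0, 0, 0, 0, 1]
}}

```text
t: 17.55
position: [0.556, -0.295, 0.2266]
tcp_rot: [0.706, 0.686, 0.121, 0.126]
force: [1.0, 1.1, 5.6]
opening: 0.0007
```

{"method": "send_rows", "body": {
  "commands": [0, 0, -0.002, 0, 0, 0, 1, 0, 0, 0, 0, 0, 0, 1]
}}

```text
t: 17.75
position: [0.5561, -0.295, 0.2256]
tcp_rot: [0.706, 0.686, 0.121, 0.126]
force: [2.6, 1.1, 6.7]
opening: 0.0004
```

```bash
python3 -c "
from h import *
tip()"
```

```text
tip x,y,z [60.6 -1.9 40.8] F [2.6 1.1 6.7] open 0.0004 t 17.75
```

{"method": "send_rows", "body": {
  "commands": [0, 0, -0.002, 0, 0, 0, 1, 0, 0, 0, 0, 0, 0, 1]
}}

```text
t: 17.95
position: [0.5562, -0.2951, 0.2245]
tcp_rot: [0.706, 0.686, 0.121, 0.126]
force: [1.7, -0.0, 8.9]
opening: 0.0006
```

{"method": "send_rows", "body": {
  "commands": [0, 0, -0.0015, 0, 0, 0, 1, 0, 0, 0, 0, 0, 0, 1]
}}

```text
t: 18.15
position: [0.5562, -0.2951, 0.2242]
tcp_rot: [0.706, 0.686, 0.121, 0.127]
force: [-2.8, 2.6, 17.8]
opening: 0.0004
```

```bash
python3 -c "
from h import *
tip()"
```

```text
tip x,y,z [60.8 -2.  39.4] F [-2.8  2.6 17.8] open 0.0004 t 18.15
```

The force jumps at z≈39.4, consistent with seating on the ledges. Lifting clear to check.

{"method": "send_rows", "body": {
  "commands": [0, 0, 0.004, 0, 0, 0, 1, -0.003, 0, 0.02, 0, 0, 0, 1, -0.02, 0, 0.05, 0, 0.3, 0, 1, -0.03, 0, 0.06, 0, 0.4, 0, 1, -0.03, 0, 0.07, 0, 0.4, 0, 1]
}}

```text
t: 18.65
position: [0.5047, -0.2945, 0.3463]
tcp_rot: [0.711, 0.691, 0.089, 0.094]
force: [-0.5, 0.3, -0.5]
opening: 0.0007
```

{"method": "send_rows", "body": {
  "commands": [-0.03, 0, 0.03, 0, 0.4, 0, 1, -0.03, 0, 0, 0, 0.4, 0, 1, 0, 0, 0, 0, 0, 0, 1, 0, 0, 0, 0, 0, 0, 1]
}}

```text
t: 19.05
position: [0.4695, -0.2947, 0.3628]
tcp_rot: [0.714, 0.693, 0.067, 0.073]
force: [0.1, 0.7, 0.7]
opening: 0.0002
```

```bash
python3 - <<'E'
from h import *
o=observe();c=capture("wrist");P=T(o)@np.array(c['mount']);print(o['t'],o['position'],o['force'])
ca,sa=np.cos(YAW),np.sin(YAW)
# predicted closed plate corners (z .040) and 8deg-resting plate corners
def pr(th,lx,lz):
    t=np.deg2rad(th);X=np.array([ca*np.cos(t),sa*np.cos(t),np.sin(t)]);Y=np.array([-sa,ca,0]);Z=np.cross(X,Y)
    L=np.array([*(MOUTH+lx*np.array([ca,sa])),lz])
    return proj(c,P,[L+X*(46+x)/1e3+Y*y/1e3+Z*.009 for x,y in((-38,-30),(-38,30),(33,-30),(33,30))]).round(1).tolist()
print("closed",pr(0,-.0048,.031));print("8deg",pr(8,-.0048,.028))
m=bluemask(c);ys,xs=np.where(m>0);print("blue",xs.min(),xs.max(),ys.min(),ys.max(),[ (r,np.where(m[r]>0)[0][[0,-1]].tolist()) for r in range(ys.min()+4,ys.max(),12)])
cr=c["color"][110:330,200:440,::-1];cv2.imwrite("pics/w7.png",cv2.resize(cr,None,fx=2.7,fy=2.7,interpolation=2))
E
```

```text
19.05 [ 0.4695173  -0.29470033  0.36279682] [0.05883447 0.70245487 0.66806505]
closed [[291.1, 250.0], [359.5, 250.2], [293.8, 314.8], [355.9, 315.0]]
8deg [[291.2, 247.7], [359.3, 247.8], [293.2, 318.3], [356.7, 318.5]]
blue 293 360 247 304 [(251, [293, 360]), (263, [293, 359]), (275, [294, 358]), (287, [294, 358]), (299, [349, 357])]
```

View pics/w7.png

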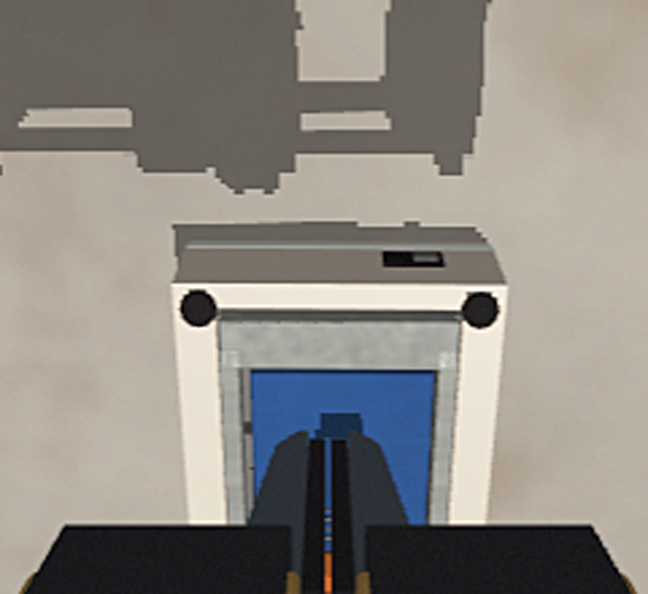

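The cover's front lies flush in the bay (crop rows 368+), but the fingers hide the rear. Opening them and looking from further forward, with scene-camera and side-camera crops in the same image.

{"method": "send_rows", "body": {
  "commands": [0.05, 0, 0.02, 0, 0.42, 0, 0, 0.05, 0, 0.02, 0, 0.42, 0, 0, 0.05, 0, 0.02, 0, 0.42, 0, 0, 0.05, 0, 0, 0, 0.42, 0, 0, 0, 0, 0, 0, 0, 0, 0]
}}

```text
t: 19.6
position: [0.5933, -0.2943, 0.3982]
tcp_rot: [0.716, 0.698, 0.019, 0.026]
force: [-0.7, -0.6, -0.7]
opening: 0.0377
```

{"method": "send_rows", "body": {
  "commands": [0, 0, 0, 0, 0, 0, 0, 0, 0, 0, 0, 0, 0, 0, 0, 0, 0, 0, 0, 0, 0, 0, 0, 0, 0, 0, 0, 0, 0, 0, 0, 0, 0, 0, 0]
}}

```text
t: 20.1
position: [0.5895, -0.2949, 0.3996]
tcp_rot: [0.717, 0.697, 0.019, 0.026]
force: [-0.8, -0.7, -0.3]
opening: 0.0772
```

```bash
python3 - <<'E'
from h import *
o=observe();c=capture("wrist");P=T(o)@np.array(c['mount']);print(o['t'],o['position'],o['force'],o['opening'])
ca,sa=np.cos(YAW),np.sin(YAW)
def pr(c,P,th,lx,lz):
    t=np.deg2rad(th);X=np.array([ca*np.cos(t),sa*np.cos(t),np.sin(t)]);Y=np.array([-sa,ca,0]);Z=np.cross(X,Y)
    L=np.array([*(MOUTH+lx*np.array([ca,sa])),lz])
    return proj(c,P,[L+X*(46+x)/1e3+Y*y/1e3+Z*.009 for x,y in((-38,-30),(-38,30),(33,-30),(33,30))]).round(1).tolist()
print("closed",pr(c,P,0,-.0048,.031));print("8deg",pr(c,P,8,-.0048,.028))
def rep(c):
    m=bluemask(c);ys,xs=np.where(m>0);print("blue",xs.min(),xs.max(),ys.min(),ys.max(),[(int(r),np.where(m[r]>0)[0][[0,-1]].tolist()) for r in np.linspace(ys.min()+3,ys.max()-3,5).astype(int)]);return xs,ys
xs,ys=rep(c);x0=max(0,int(xs.mean())-70);y0=max(0,int(ys.mean())-75)
A=cv2.resize(c["color"][y0:y0+150,x0:x0+140],(560,600),interpolation=2)
S=capture("scene");B=cv2.resize(S["color"][235:325,365:475],(240,196),interpolation=2)
S2=capture("side");D=cv2.resize(S2["color"][210:295,360:445],(240,240),interpolation=2)
print("scene closed",pr(S,np.array(S['pose']),0,-.0048,.031),"8",pr(S,np.array(S['pose']),8,-.0048,.028))
rep(S)
im=np.zeros((600,800,3),np.uint8);im[:,:560]=A;im[:196,560:]=B;im[200:440,560:]=D
print("crop origin",x0,y0);cv2.imwrite("pics/w8.png",im[:,:,::-1])
for k in("mug_white","clip_jar","tealight_0"): print(k,[[round(float(v)) for v in b['pixel']] for b in boxes_of(k,S2)][:2])
E
```

```text
20.1 [ 0.58951613 -0.29491824  0.39958595] [-0.75638343 -0.70202487 -0.32552982] 0.07720979057447756
closed [[289.5, 157.5], [357.6, 157.6], [291.6, 234.0], [355.1, 234.3]]
8deg [[289.7, 155.7], [357.5, 155.8], [290.8, 234.6], [355.8, 234.9]]
blue 291 358 154 237 [(157, [291, 358]), (176, [292, 357]), (195, [292, 356]), (214, [292, 356]), (234, [295, 353])]
scene closed [[412.9, 287.3], [391.8, 269.6], [439.9, 272.4], [418.5, 255.8]] 8 [[412.2, 288.3], [391.2, 270.6], [439.7, 269.8], [418.3, 253.2]]
blue 393 441 258 289 [(261, [412, 425]), (267, [400, 431]), (273, [394, 440]), (279, [401, 432]), (286, [409, 419])]
crop origin 254 118
mug_white []
clip_jar [[397, 355]]
tealight_0 [[415, 330], [316, 319]]
```

View pics/w8.png

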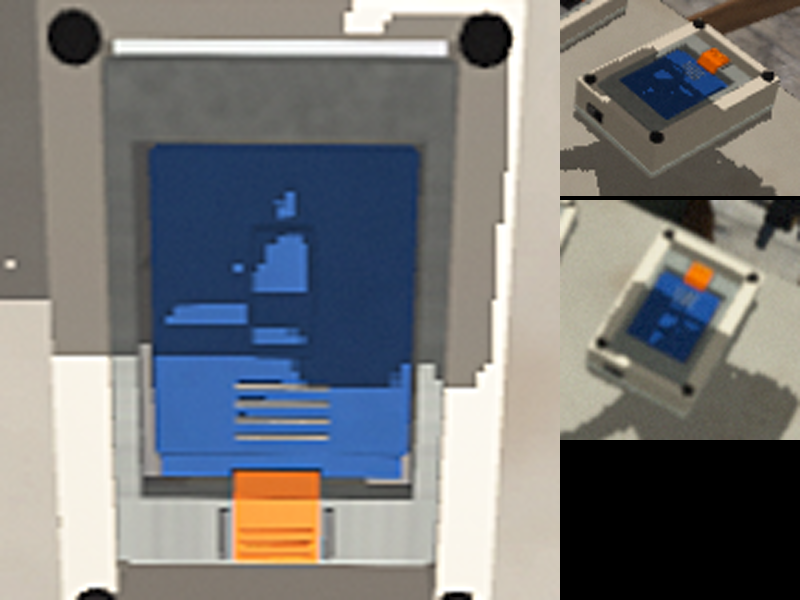

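The final picture shows the tongue's rear edge (row ~476) running under the orange nose (starts at row ~470), and the plate square and flush in the bay. The scene image outline also matches "closed" rather than the 8° rest. Handing in.

```bash
python3 -c "
from workcell import *
print(close_job())"
```

```text
the job is handed in; nothing more can be done
None
```

The cover is back on the large case: its lip is hooked under the front edge, the catch sits over its rear end and it lies flat. I handed the job in at about 20 s of the 53 s.

- **How it went:** I gripped the cover by its rib and landed the lip on the shelf; contact came at 27.8 mm against 28 mm nominal. I slid the lip in by feel about 5 mm, until it met the end stop. I then lowered the tilt to about 9.5° and let go. Last, I pressed the rear with closed fingertips, reading about 9 N through the catch.
- **Seating:** The force rose to 18 N at a fingertip height of 39.4 mm, against 40 mm nominal for a closed cover. I stopped there and backed off.
- **Last look, wrist camera:** The tongue runs under the orange nose and the plate is square and flush in the bay. The gripper was clear and open.
- **Last look, scene camera:** The cover's outline fits the closed position better than the 8° resting position. The gap is only about 2.5 pixels, so the wrist picture and the press force are the stronger evidence.
- **Checks that fell short:**
  - The snap did not show as one sharp force drop, only a small dip.
  - The networks did not find the mug in the last side picture, so I did not confirm it is unmoved. The arm may have hidden it, and it never worked near the mug.
  - Both tealights were found where they started. The jar's detection was within a few pixels of its start.

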